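Open the blower's air gate fully and start it

TASK

Gripping nothing, push the blower's air-gate lever with the fingertips on its orange side, past the half-open notch and all the way to the second stop, and leave it there; then press the green start button fully down and let it come back up. Do not grip the lever or press on its black side, press neither the green button early nor the red one at all, and leave everything else on the bench where it stands.

Things in the scene. Friction and masses are not known exactly. Their poses are not given: they have to be found in the camera images.
- gate: blue air-gate box (grey top plate) of the bench blower, fixed, 240 x 240 mm, flat top 60 mm above the table; origin under its centre, z up. A blue blower drum (145 mm high) stands on its +x side, up to 310 mm from the origin. Dots on its top beyond the paddle: black = shut, one yellow = half open, two green = fully open (second stop)
- pivot (a point): the lever's vertical pivot axis, at (60, 0) mm in the gate's frame, 60 mm above the table. With the lever at joint value q the paddle's centre lies 130 mm from here in the direction pi - 0.65 + q about the gate's z (0 = gate's +x), so it sweeps across the gate's -x side from its +y to its -y side
- lever (a joint): lever angle, rad, growing counter-clockwise seen from above: 0 shut, 0.655 half-open notch (first detent, between two ribs), a third rib at 1.19, 1.30 fully open at the second stop. Friction keeps it where it is left. At the paddle it takes about 1 to 3 N between ribs, up to about 12 N over a rib, after which it may jump on a little
- lever_push (a point): centre of the orange side of the lever's upright paddle (the side to push), 110 mm above the table. Paddle: 45 mm wide along the lever, 16 mm thick from orange to black side, 80 to 140 mm above the table. Steel lever arm below it: 16 mm wide, top 80 mm up. Push square to the face, from orange towards black; it turns with the lever
- lever_front: the black half (front, leading side) of the paddle, not to be pressed on; its origin lies on the pivot axis 60 mm above the table, -x points along the lever to the paddle, +y from the black to the orange side
- start (a joint): green start button, m pressed: 0 up, 0.006 fully down (about 5 N); springs back
- start_top (a point): centre of the green button's top, 30 mm across, 62 mm above the table, on a fixed yellow box 70 x 70 x 40 mm; pressed straight down
- stop (a joint): red stop button, same make, to be left alone; m pressed, 0 up
- stop_top (a point): centre of the red button's top, 62 mm above the table, on a yellow box like the other; green and red may be in either place
- gem_blue: opaque blue glass paperweight, a flat domed disc 48 mm across, 19 mm high; origin under its centre; to be left alone
- gem_amber: amber glass paperweight, same shape as the blue one; origin under its centre; to be left alone
- jar_blue: closed glass jar with blue cap, 56 mm across, 75 mm high; origin under its centre; to be left alone
- jar_red: closed glass jar with red cap, 56 mm across, 75 mm high; origin under its centre; to be left alone
- bowl: steel bowl, 120 mm across, 50 mm high; origin under its centre; to be left alone
- shears: steel glass shears lying flat, about 260 mm long, 120 mm wide, 14 mm high; origin at the rivet, x towards the blade tips; to be left alone
- shaping_block: wooden shaping block 80 x 80 x 50 mm with a 130 mm round handle towards its -x; origin under the block's centre; to be left alone
- cane_pot: steel pot 84 mm across, 100 mm high with coloured glass canes up to 205 mm high; origin under its centre; to be left alone
Things that resemble listed ones, but are neither listed nor needed, are in the scene too. What is shaped like the part that bears start but pink is not meant. Leave any purple or turquoise look-alike of the part that bears stop alone.

How it is judged:
By the outcome, as a careful person would: the job done as asked, in the order asked, and still so for the second after the job is handed in, with the robot touching nothing.
It also fails if it takes over 51 s, if anything falls off the work surface, if the arm or the gripper's body presses on something with over 40 N, if the wrist force passes 120 N, or if a joint passes its speed limit or range.

ROBOT

A 6-joint arm with a two-finger parallel gripper is mounted at the origin on the work surface. World frame = base frame: x ahead of the robot, y to its left, z up, the work surface at z = 0. Lengths are in m, angles in rad, forces in N, time in s.
With the tool pointing down it reaches from about 0.4 to 0.825 m from the base axis. Payload 7 kg.
Tool frame: the origin (TCP) lies at the very end of the fingers, on their centre line; the grasp point (between the pads) lies 19 mm behind it; y points along the fingers, z is the direction in which the jaws open and shut, and the axes are right-handed (so a half turn about y gives the same grasp; the last joint's range is limited). The gripper opens to 88 mm and grips with 3 to 60 N. Pads are 19 mm wide; open, the fingers measure 130 mm over their backs; the gripper's body (78 mm by 193 mm) begins 47 mm behind the grasp point.
Start: joints at [-1.023, 0.359, 0.012, 0, -1.224, -0.288], TCP at [0.173, -0.652, 0.227] pointing down, gripper open.
Joint ranges: [-3.07, 3.07], [-1.43, 2.12], [-1.02, 1.25], [-3.03, 1.67], [-3.05, -0], [-3.03, 3.03]. Speed limits (rad/s): [2.39, 2.39, 3.01, 3.14, 3.14, 3.14].

INTERFACE

Orientations are given as [roll, pitch, yaw] about the fixed x, y, z axes, in that order (R = Rz(yaw) Ry(pitch) Rx(roll)).
In Python, from station import get_state, grab_frame, job_done, regions_of gives the robot as it stands.
- The arm moves only by the tool drive_tool, never from a script. Its argument "rows" is a list of rows, each a list of 3 entries, a list of its own where there are three numbers: the shift along the world's x, y, z as a fraction of full scale, then the turn about the world's z as a fraction of full scale, then the opening, from 0 (shut) to 1 (fully open). A call has 1 to 12 rows; each row is the pose to reach, as a shift and turn from the pose commanded when the call began; what a row does not reach only later rows make up. Full scale, the value 1, is 30 cm for a shift and 90 degrees for a turn. A row lasts 1/10 s, in which the tool goes at most 50 mm and 8.59 degrees, less where a joint would pass 70% of its speed; a pose out of reach is approached as far as the arm can. A call with a number of a shift or a turn outside -1 to 1 is refused whole. A call with a gripper value outside its range is refused whole. The fingers move at their own pace and stop on an object; "newtons" is the grip in N (left out, the last holds). Time passes only in rows, so rows that repeat a pose let the fingers close. It gives the time, the measured TCP pose, the force and the opening at its end, in the units of the state.
- get_state(): the state, without advancing time (a new reading comes with each control period).
- grab_frame(name): name is "scene" or "top" or "wrist"; returns a dict with "img" (400x640x3 uint8, blue, green, red), "fx", "fy", "cx", "cy" (pixels), "T" (4x4, takes a point from camera to world coordinates); the wrist camera has in their place "hand_eye" (4x4, takes a point from camera to tool coordinates, whose origin is the TCP and whose axes are the tool frame's). Camera axes: x right, y down, z forward; pixel columns grow to the right and rows downward; lengths in m; the calibration is good to about 2 mm. A picture is of the moment at which its call begins: read the wrist's pose just before it. There is no depth.
- job_done(): hands the job in, once; it reports no verdict.
Trained networks look in a picture, given as the dict that the camera call returned (one of the last four; its "shot" number tells which), for a name from the list of things; names that differ only in an ending like _2 or _b are one class to them, and where a whole thing is asked for, a point or a joint stands for the part that bears it (a point fixed in the world has none). Each returns a list of dicts, best first, with "confidence" (0 to 1); they miss things now and then, are a little off and sometimes report something else, mostly with a low value. They report only what shows in the picture. A call takes as long as a camera call. They do not tell look-alikes from the thing itself.
- regions_of(picture, thing): "pixels" (400x640 bool, what is visible of it) and "box" ([left, top, right, bottom] in pixels, round what is visible of it).
The state is a dict: "t": time; "q": joint angles; "qd": joint speeds; "joint_efforts": joint torques, N m; "eef_pos": TCP position; "ee_rot": TCP orientation; "force": force on the tool from outside, world axes, zero at the start; "moment": the same for the moment, N m; "width": finger opening in m.
Only numpy, scipy, OpenCV 4.12 (cv2) and the standard library are available. Lean on these libraries where they do the work, as an engineer would, in place of code of your own. Each camera call takes 0.05 s, during which the arm holds its last target. There are 200 camera calls.

## Working session

There is one attempt and no reset: what is moved stays moved. The work goes in short steps, Python scripts to look and compute and a tool call to move; the robot and the scene stay as the last step left them, time stands still between calls to the robot, and variables do not carry over. Pictures are saved under pics/ and viewed, about 8 in all and at most 12, crops included, and the job is handed in when it is done.

Besides the shell and the picture viewer there is one more tool, called as name([rows], argument=value, ...), one row to a line, values as JSON. drive_tool: Moves the arm, as the interface text tells. Its arguments: {"type":"object","properties":{"rows":{"type":"array"},"newtons":{"type":"number"}},"required":["rows"]}

```bash
mkdir -p pics; ls; python3 - <<'E'
from station import *
import cv2,numpy as np
s=get_state();print(s['t'],s['eef_pos'],s['ee_rot'],s['width'],s['force'])
for n in ('scene','top'):
    f=grab_frame(n);cv2.imwrite(f'pics/{n}0.png',f['img']);print(n,f['fx'],f['cx'],f['cy'],np.round(f['T'],3).tolist())
    for t in ('gate','lever','lever_front','start','stop'):
        for r in regions_of(f,t)[:4]:print(t,round(r['confidence'],2),r['box'])
E
```

```text
pics
0.0 [ 0.17324089 -0.65186224  0.22564456] [-1.56913867e+00  1.38060798e-04  2.59678411e-01] 0.08768427938370191 [ 1.75653377 -0.79617395  0.43615205]
scene 375.3686442800081 324.8957672481863 186.96338540138166 [[0.8, 0.383, -0.461, 1.014], [0.6, -0.5, 0.625, -0.686], [0.009, -0.777, -0.63, 0.822], [0.0, 0.0, 0.0, 1.0]]
gate 0.82 [300.8, 157.4, 451.3, 260.4]
gate 0.69 [282.7, 268.0, 296.4, 284.3]
lever 0.92 [352.4, 149.8, 372.5, 201.3]
lever_front 0.64 [351.1, 151.5, 358.0, 174.5]
lever_front 0.57 [420.3, 155.4, 436.4, 178.8]
start 0.59 [230.3, 254.2, 244.7, 265.5]
start 0.54 [327.9, 249.0, 338.8, 257.6]
stop 0.62 [316.7, 299.1, 328.0, 313.2]
stop 0.47 [267.9, 352.6, 281.4, 370.5]
top 398.48374713149127 315.7552653865287 197.36103938700995 [[-0.059, -0.978, 0.202, 0.2], [-0.998, 0.057, -0.016, 0.03], [0.004, -0.202, -0.979, 1.567], [0.0, 0.0, 0.0, 1.0]]
gate 0.96 [256.2, 113.2, 322.2, 231.1]
lever 0.54 [267.0, 169.7, 297.0, 205.2]
lever_front 0.61 [267.0, 192.6, 276.7, 208.6]
lever_front 0.43 [356.3, 188.8, 367.1, 196.3]
start 0.61 [267.4, 196.1, 272.7, 206.3]
start 0.59 [344.7, 158.0, 353.5, 165.5]
start 0.47 [393.9, 203.6, 403.5, 212.6]
start 0.41 [405.9, 236.6, 408.3, 241.7]
stop 0.5 [422.8, 136.8, 430.2, 146.0]
```

```bash
python3 - <<'E'
import cv2
a=cv2.imread('pics/scene0.png');b=cv2.imread('pics/top0.png')
cv2.imwrite('pics/s1.png',cv2.resize(a[130:400,180:500],None,fx=2.2,fy=2.2,interpolation=2))
cv2.imwrite('pics/t1.png',cv2.resize(b[90:310,210:460],None,fx=2.7,fy=2.7,interpolation=2))
E
```

```text
(no output)
```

View pics/s1.png

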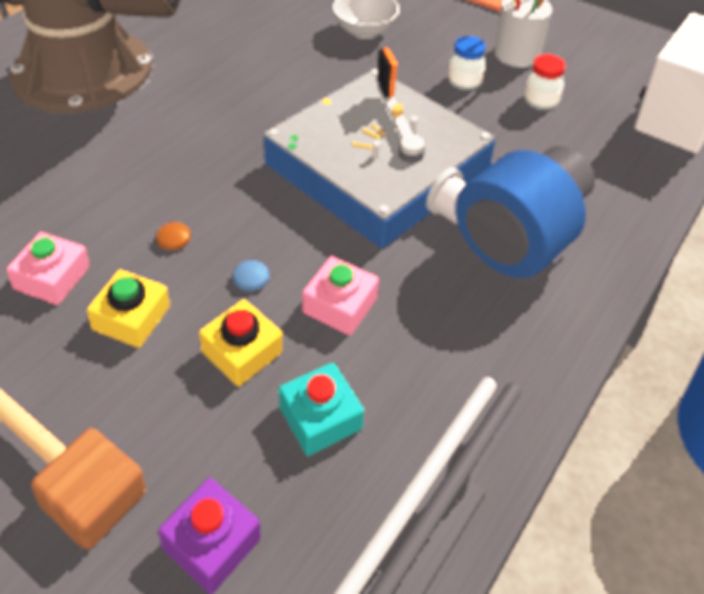

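View pics/t1.png

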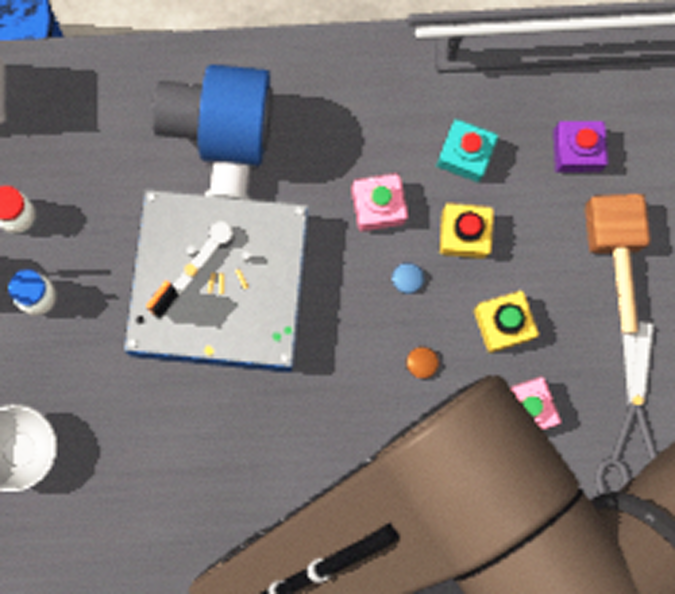

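The crops show the gate at crop (220,280) in the top view, with its drum to the +x side. The lever is shut at the black dot, and its orange side faces image left (+y). The true green button on its yellow box is at top crop (510,317) and the red one at (470,226). The pink, teal and purple boxes are decoys.

```bash
cat > h.py <<'E'
import numpy as np,cv2
from station import *
from scipy.spatial.transform import Rotation as R
def cam(f,s=None):
    if 'T' in f: return f['T']
    T=np.eye(4);T[:3,:3]=R.from_euler('xyz',s['ee_rot']).as_matrix();T[:3,3]=s['eef_pos'];return T@f['hand_eye']
def ray(f,T,uv,z):
    d=T[:3,:3]@[(uv[0]-f['cx'])/f['fx'],(uv[1]-f['cy'])/f['fy'],1]
    return T[:3,3]+d*(z-T[2,3])/d[2]
def proj(f,T,p):
    c=T[:3,:3].T@(np.asarray(p)-T[:3,3]);return np.array([f['cx']+f['fx']*c[0]/c[2],f['cy']+f['fy']*c[1]/c[2]])
E
python3 - <<'E'
from h import *
f=grab_frame('top');g=grab_frame('scene')
P=lambda x,y:(210+x/2.7,90+y/2.7)
S=lambda x,y:(180+x/2.2,130+y/2.2)
for n,a,b,z in [('c1',(148,193),None,.06),('c2',(307,208),(493,137),.06),('c3',(291,367),(265,136),.06),('c4',(128,352),(375,72),.06),('pivot',(221,234),(412,148),.085),('green',(510,317),(126,288),.062),('red',(470,226),(240,322),.062),('padtop',(160,297),None,.14)]:
    print(n,ray(f,cam(f),P(*a),z).round(4), b and ray(g,cam(g),S(*b),z).round(4))
E
```

```text
c1 [0.6658 0.1973 0.06  ] None
c2 [ 0.6298 -0.0326  0.06  ] [0.6722 0.2013 0.06  ]
c3 [0.399  0.0045 0.06  ] [0.4097 0.0032 0.06  ]
c4 [0.4337 0.2332 0.06  ] [0.4468 0.2322 0.06  ]
pivot [0.5915 0.0929 0.085 ] [0.606  0.0833 0.085 ]
green [ 0.452  -0.3108  0.062 ] [ 0.4601 -0.3118  0.062 ]
red [ 0.5887 -0.2664  0.062 ] [ 0.5986 -0.268   0.062 ]
padtop [0.4938 0.177  0.14  ] None
```

drive_tool([
  [[0.2, 0.2, 0.2], 0, 0],
  [[0.4, 0.4, 0.25], 0, 0],
  [[0.6, 0.6, 0.25], 0, 0],
  [[0.8, 0.8, 0.25], 0, 0],
  [[0.9, 1, 0.25], 0, 0],
  [[0.9, 1, 0.25], 0, 0],
  [[0.9, 1, 0.25], 0, 0],
  [[0.9, 1, 0.25], 0, 0],
  [[0.9, 1, 0.25], 0, 0],
  [[0.9, 1, 0.25], 0, 0],
], newtons=10)

```text
t: 1.7
eef_pos: [0.4451, -0.3504, 0.302]
ee_rot: [-1.571, -0.001, 0.263]
force: [-1.3, -0.7, -0.0]
width: 0.0131
```

```bash
cat > look.py <<'E'
from h import *
import sys
s=get_state();f=grab_frame('wrist');T=cam(f,s)
cv2.imwrite(f'pics/{sys.argv[1]}.png',f['img']);np.savez(f'pics/{sys.argv[1]}.npz',T=T,k=[f['fx'],f['fy'],f['cx'],f['cy']])
print(s['t'],np.round(s['eef_pos'],4),np.round(s['ee_rot'],3),s['width'],np.round(s['force'],1),s['q'],T.round(3).tolist(),f['fx'])
h=cv2.cvtColor(f['img'],cv2.COLOR_BGR2HSV)
for n,lo,hi,z in [('green',(45,120,60),(80,255,255),.062),('red',(0,200,90),(5,255,255),.062)]:
    k,l,st,c=cv2.connectedComponentsWithStats(cv2.inRange(h,lo,hi))
    for i in range(1,k):
        if st[i,4]>60: print(n,c[i].round(1),st[i],ray(f,T,c[i],z).round(4))
E
python3 look.py w1
```

```text
1.7 [ 0.4451 -0.3504  0.302 ] [-1.571e+00 -1.000e-03  2.630e-01] 0.01312853502937491 [-1.3 -0.7 -0. ] [-3.21507754e-01  1.39066758e-01 -1.10516202e-01 -1.40604214e-04
 -1.32019793e+00 -9.85845512e-01] [[-0.26, 0.931, 0.255, 0.376], [0.966, 0.251, 0.068, -0.368], [-0.001, 0.264, -0.964, 0.461], [0.0, 0.0, 0.0, 1.0]] 320.35554493563427
green [361.2  75.3] [352  63  24  26 103] [ 0.3271 -0.3318  0.062 ]
green [343.1 181.5] [336 170  22  24 174] [ 0.4546 -0.3169  0.062 ]
```

View pics/w1.png

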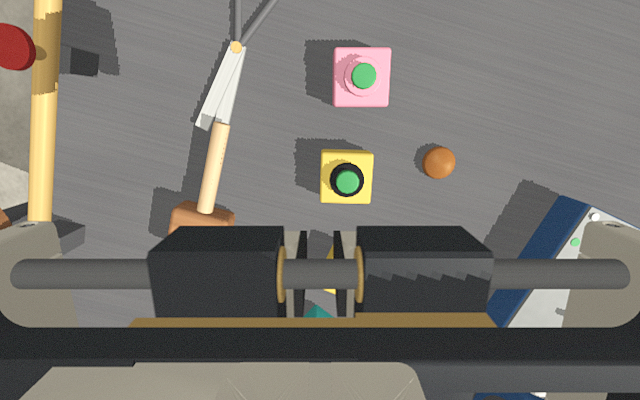

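The wrist view shows green on the yellow box at (347,181), the pink decoy at (363,76) and the gate at lower right. Next I'll move over the gate.

drive_tool([
  [[0.1, 0.16, 0], 0, 0],
  [[0.2, 0.32, 0], 0, 0],
  [[0.3, 0.48, 0], 0, 0],
  [[0.4, 0.65, 0], 0, 0],
  [[0.5, 0.8, 0], 0, 0],
  [[0.6, 0.97, 0], 0, 0],
  [[0.6, 0.97, 0], 0, 0],
])

```text
t: 2.45
eef_pos: [0.6242, -0.0605, 0.3015]
ee_rot: [-1.571, 0.0, 0.259]
force: [0.4, 0.3, -0.2]
width: 0.0004
```

drive_tool([
  [[0, 0.16, 0], 0, 0],
  [[0, 0.32, 0], 0, 0],
  [[0, 0.48, 0], 0, 0],
  [[0, 0.6, 0], 0, 0],
  [[0, 0.6, 0], 0, 0],
  [[0, 0.6, 0], 0, 0],
  [[0, 0.6, 0], 0, 0],
  [[0, 0.6, 0], 0, 0],
])

```text
t: 3.25
eef_pos: [0.6235, 0.1171, 0.3017]
ee_rot: [-1.571, -0.0, 0.258]
force: [-0.6, -0.2, -0.4]
width: 0.0004
```

```bash
python3 look.py w2
```

```text
3.25 [0.6235 0.1171 0.3017] [-1.571 -0.     0.258] 0.0004460183698829505 [-0.6 -0.2 -0.4] [ 4.92796460e-01  2.55829557e-01  3.59498828e-02  8.07829820e-05
 -1.35087944e+00 -1.80568678e+00] [[-0.254, 0.933, 0.255, 0.555], [0.967, 0.246, 0.067, 0.099], [-0.0, 0.264, -0.965, 0.46], [0.0, 0.0, 0.0, 1.0]] 320.35554493563427
green [113.4 131.4] [101 120  26  23 471] [ 0.644  -0.1379  0.062 ]
```

View pics/w2.png

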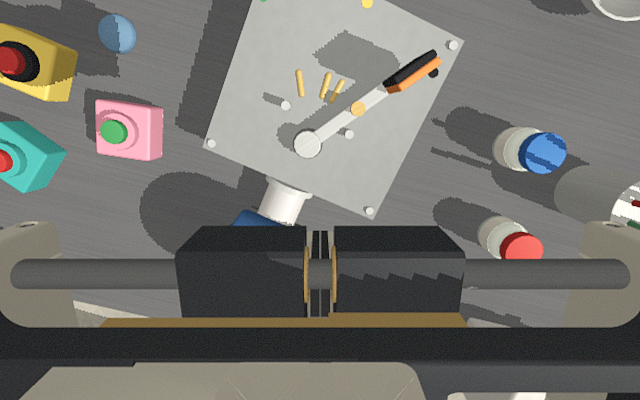

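```bash
python3 - <<'E'
from h import *
d=np.load('pics/w2.npz');k=d['k'];f=dict(fx=k[0],fy=k[1],cx=k[2],cy=k[3]);T=d['T']
c={n:ray(f,T,p,z) for n,p,z in [('-x+y',(464,42),.06),('+x+y',(372,219),.06),('+x-y',(204,147),.06),('piv',(307,144),.085),('pa',(388,83),.14),('pb',(437,53),.14)]}
for n in c:print(n,c[n].round(4))
ctr=(c['-x+y']+c['+x-y'])/2
v=c['+x+y']-c['-x+y'];w=c['+x+y']-c['+x-y']
print(ctr,np.linalg.norm(v),np.linalg.norm(w),np.arctan2(v[1],v[0]),np.arctan2(-w[0],w[1]))
a,b=c['pa'][:2],c['pb'][:2];print(np.arctan2(*(b-a)[::-1]),(a+b)/2)
yaw=(np.arctan2(v[1],v[0])+np.arctan2(-w[0],w[1]))/2
p=ctr[:2]+.06*np.array([np.cos(yaw),np.sin(yaw)]);print('piv',p)
for q in (0,.3,.6,.9,1.1,1.2,1.3,1.35):
    t=yaw+np.pi-.65+q;r=np.array([np.cos(t),np.sin(t)]);n=np.array([np.sin(t),-np.cos(t)])
    P=p+.13*r
    print(q,P.round(4),'tcp contact',(P+n*.0175).round(4),'n',n.round(3),'yaw deg',round(np.degrees(t)-90,1))
E
```

```text
-x+y [0.4409 0.2398 0.06  ]
+x+y [0.6723 0.2014 0.06  ]
+x-y [ 0.635  -0.0285  0.06  ]
piv [0.5961 0.0947 0.085 ]
pa [0.5152 0.1554 0.14  ]
pb [0.4787 0.1911 0.14  ]
[0.53796573 0.10567019 0.06      ] 0.23453953629875085 0.2328762980880172 -0.16475967342995018 -0.16063732225715563
2.366885844792054 [0.49695383 0.17326318]
piv [0.59717336 0.09595129]
0 [0.5078 0.1904] tcp contact [0.5205 0.2024] n [0.726 0.688] yaw deg 43.4
0.3 [0.4839 0.1597] tcp contact [0.4925 0.175 ] n [0.491 0.871] yaw deg 60.6
0.6 [0.4701 0.1234] tcp contact [0.4738 0.1405] n [0.211 0.977] yaw deg 77.8
0.9 [0.4677 0.0846] tcp contact [0.4661 0.102 ] n [-0.087  0.996] yaw deg 95.0
1.1 [0.4725 0.0591] tcp contact [0.4675 0.0759] n [-0.283  0.959] yaw deg 106.5
1.2 [0.4768 0.0469] tcp contact [0.4702 0.0631] n [-0.378  0.926] yaw deg 112.2
1.3 [0.4823 0.0351] tcp contact [0.4741 0.0505] n [-0.468  0.884] yaw deg 117.9
1.35 [0.4855 0.0294] tcp contact [0.4765 0.0444] n [-0.512  0.859] yaw deg 120.8
```

```bash
python3 - <<'E'
from h import *
d=np.load('pics/w2.npz');k=d['k'];f=dict(fx=k[0],fy=k[1],cx=k[2],cy=k[3]);T=d['T']
p=np.array([.5972,.096]);yaw=-.163
for n,uv,z in [('dot',(358,108),.08),('bdot',(433,72),.06),('piv.07',(307,144),.07),('piv.1',(307,144),.1)]:
    P=ray(f,T,uv,z);v=P[:2]-p;print(n,P.round(4),np.hypot(*v),'q',np.arctan2(v[1],v[0])-yaw-np.pi+.65)
im=cv2.imread('pics/w2.png')
big=cv2.resize(im[20:240,190:490],None,fx=2.6,fy=2.6,interpolation=2)
def draw(q,col):
    t=yaw+np.pi-.65+q;r=np.array([np.cos(t),np.sin(t)]);n=np.array([np.sin(t),-np.cos(t)])
    def L(pts):
        cv2.polylines(big,[np.int32([[(proj(f,T,x)-[190,20])*2.6] for x in pts])],True,col,1)
    for z in (.08,.14):
        L([[*(p+r*a+n*b),z] for a,b in ((.1075,-.008),(.1525,-.008),(.1525,.008),(.1075,.008))])
    L([[*(p+r*a+n*b),.08] for a,b in ((0,-.008),(.1,-.008),(.1,.008),(0,.008))])
draw(0,(0,0,255));draw(.1,(255,0,255))
R2=np.array([[np.cos(yaw),-np.sin(yaw)],[np.sin(yaw),np.cos(yaw)]]);c=p-R2@[.06,0]
cv2.polylines(big,[np.int32([[(proj(f,T,[*(c+R2@[a*.12,b*.12]),.06])-[190,20])*2.6] for a,b in((1,1),(1,-1),(-1,-1),(-1,1))])],True,(0,255,0),1)
cv2.imwrite('pics/ov.png',big)
E
```

```text
dot [0.5422 0.1411 0.08  ] 0.07110910413079892 q 0.12623074321638683
bdot [0.4803 0.2166 0.06  ] 0.16799889368697873 q 0.012084630125778983
piv.07 [0.5978 0.0945 0.07  ] 0.0015899464533581866 q -3.534292761172026
piv.1 [0.5945 0.0949 0.1   ] 0.0029461898881562244 q -5.082177392161489
```

View pics/ov.png

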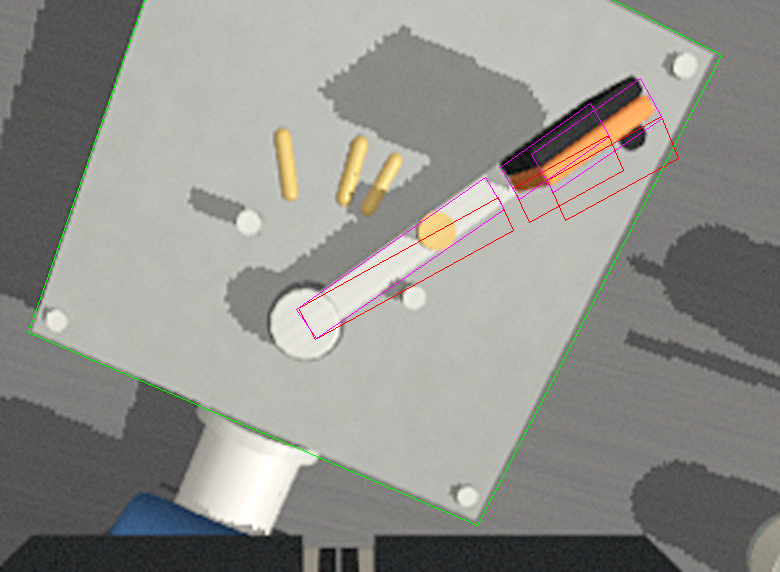

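The overlay fits the gate (green outline) well. The lever stands at about q≈0.1 rather than exactly 0, since the magenta outline matches. Next I'll approach behind the orange side and stay clear of it.

drive_tool([
  [[-0.1, 0.1, 0], 0.08, 0],
  [[-0.2, 0.2, 0], 0.16, 0],
  [[-0.286, 0.32, 0], 0.222, 0],
  [[-0.286, 0.32, 0], 0.222, 0],
  [[-0.286, 0.32, -0.15], 0.222, 0],
  [[-0.286, 0.32, -0.3], 0.222, 0],
  [[-0.286, 0.32, -0.4], 0.222, 0],
  [[-0.286, 0.32, -0.4], 0.222, 0],
  [[-0.286, 0.32, -0.4], 0.222, 0],
])

```text
t: 4.2
eef_pos: [0.5384, 0.2141, 0.1824]
ee_rot: [-1.572, 0.0, 0.608]
force: [-0.8, -0.1, 0.7]
width: 0.0003
```

```bash
cat > plan.py <<'E'
from h import *
import sys
p=np.array([.5972,.096]);yaw=-.163
s=get_state();e=s['eef_pos'];y0=np.degrees(s['ee_rot'][2])
print(s['t'],np.round(e,4),y0.round(2),np.round(s['force'],1),s['width'])
v=np.array(e[:2])-p
off,z=float(sys.argv[1]),float(sys.argv[2])
for q in map(float,sys.argv[3:]):
    t=yaw+np.pi-.65+q;r=np.array([np.cos(t),np.sin(t)]);n=np.array([np.sin(t),-np.cos(t)])
    P=p+.13*r+n*off
    print(q,np.append((P-e[:2])/.3,(z-e[2])/.3).round(3),((np.degrees(t)-90-y0)/90).round(3), 'radial/normal now',((e[:2]-p)@r).round(4),((e[:2]-p)@n).round(4))
E
python3 plan.py .0175 .095 -.15 0 .1; python3 - <<'E'
from h import *
f=grab_frame('scene');cv2.imwrite('pics/s2.png',cv2.resize(f['img'][110:290,270:490],None,fx=3,fy=3,interpolation=2))
E
```

```text
4.2 [0.5384 0.2141 0.1824] 34.82 [-0.8 -0.1  0.7] 0.00030331832524972647
-0.15 [-0.003 -0.004 -0.291] 0.0 radial/normal now 0.1305 0.0191
0.0 [-0.059 -0.039 -0.291] 0.096 radial/normal now 0.1262 0.0384
0.1 [-0.094 -0.066 -0.291] 0.159 radial/normal now 0.1217 0.0508
```

View pics/s2.png

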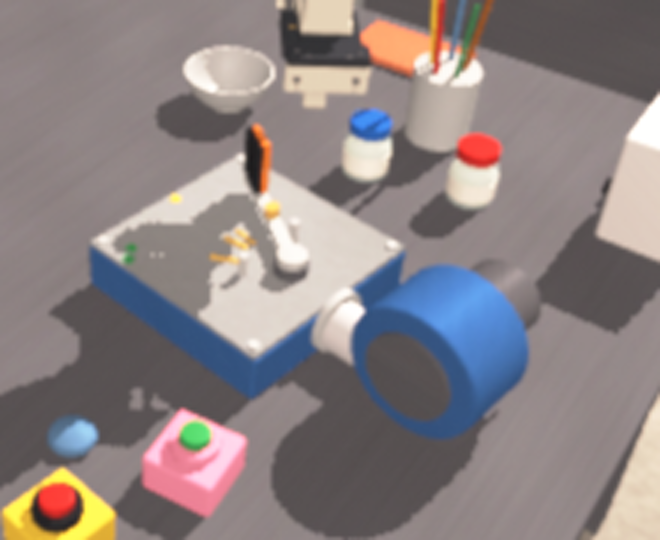

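The fingers are at (315,95), on the orange side and clear of the paddle and jars. Now I'll descend.

drive_tool([
  [[0, 0, -0.1], 0, 0],
  [[0, 0, -0.2], 0, 0],
  [[0, 0, -0.29], 0, 0],
  [[0, 0, -0.29], 0, 0],
  [[0, 0, -0.29], 0, 0],
])

```text
t: 4.75
eef_pos: [0.5389, 0.2152, 0.0966]
ee_rot: [-1.571, -0.002, 0.609]
force: [-0.2, 0.3, 0.2]
width: 0.0008
```

```bash
python3 plan.py .0175 .095 -.15 0 .1 .2 .3 .4 .5 .6 .65
```

```text
4.75 [0.5389 0.2152 0.0966] 34.88 [-0.2  0.3  0.2] 0.0007806488600808263
-0.15 [-0.005 -0.008 -0.005] -0.001 radial/normal now 0.1312 0.0202
0.0 [-0.061 -0.042 -0.005] 0.095 radial/normal now 0.1267 0.0395
0.1 [-0.095 -0.07  -0.005] 0.159 radial/normal now 0.1221 0.052
0.2 [-0.126 -0.1   -0.005] 0.222 radial/normal now 0.1163 0.0639
0.3 [-0.154 -0.134 -0.005] 0.286 radial/normal now 0.1093 0.0752
0.4 [-0.179 -0.17  -0.005] 0.35 radial/normal now 0.1013 0.0857
0.5 [-0.2   -0.208 -0.005] 0.413 radial/normal now 0.0922 0.0954
0.6 [-0.217 -0.249 -0.005] 0.477 radial/normal now 0.0822 0.1042
0.65 [-0.224 -0.269 -0.005] 0.509 radial/normal now 0.0769 0.1081
```

drive_tool([
  [[-0.03, -0.025, 0], 0.048, 0],
  [[-0.061, -0.042, 0], 0.095, 0],
  [[-0.08, -0.056, 0], 0.127, 0],
  [[-0.095, -0.07, 0], 0.159, 0],
  [[-0.111, -0.085, 0], 0.19, 0],
  [[-0.126, -0.1, 0], 0.222, 0],
  [[-0.14, -0.117, 0], 0.254, 0],
  [[-0.154, -0.134, 0], 0.286, 0],
  [[-0.167, -0.152, 0], 0.318, 0],
  [[-0.179, -0.17, 0], 0.35, 0],
])

```text
t: 5.75
eef_pos: [0.4858, 0.1651, 0.0978]
ee_rot: [-1.574, -0.005, 1.161]
force: [0.3, 1.9, 0.5]
width: 0.0005
```

```bash
python3 plan.py .0175 .095 .35 .4 .45 .5 .55 .6 .65 .7 .75 .8 .85 .9 .95; python3 - <<'E'
from h import *
f=grab_frame('scene');cv2.imwrite('pics/s3.png',cv2.resize(f['img'][110:290,270:490],None,fx=3,fy=3,interpolation=2))
E
```

```text
5.75 [0.4858 0.1651 0.0978] 66.52 [0.3 1.9 0.5] 0.0005202469218097964
0.35 [ 0.01   0.015 -0.009] -0.034 radial/normal now 0.1306 0.0121
0.4 [-0.002 -0.003 -0.009] -0.002 radial/normal now 0.1298 0.0186
0.45 [-0.013 -0.022 -0.009] 0.03 radial/normal now 0.1287 0.0251
0.5 [-0.023 -0.041 -0.009] 0.062 radial/normal now 0.1273 0.0315
0.55 [-0.032 -0.061 -0.009] 0.094 radial/normal now 0.1256 0.0378
0.6 [-0.04  -0.082 -0.009] 0.125 radial/normal now 0.1235 0.044
0.65 [-0.047 -0.103 -0.009] 0.157 radial/normal now 0.1212 0.0501
0.7 [-0.053 -0.124 -0.009] 0.189 radial/normal now 0.1185 0.0561
0.75 [-0.057 -0.145 -0.009] 0.221 radial/normal now 0.1156 0.062
0.8 [-0.061 -0.166 -0.009] 0.253 radial/normal now 0.1123 0.0677
0.85 [-0.064 -0.188 -0.009] 0.284 radial/normal now 0.1088 0.0732
0.9 [-0.065 -0.21  -0.009] 0.316 radial/normal now 0.105 0.0785
0.95 [-0.066 -0.232 -0.009] 0.348 radial/normal now 0.1009 0.0837
```

View pics/s3.png

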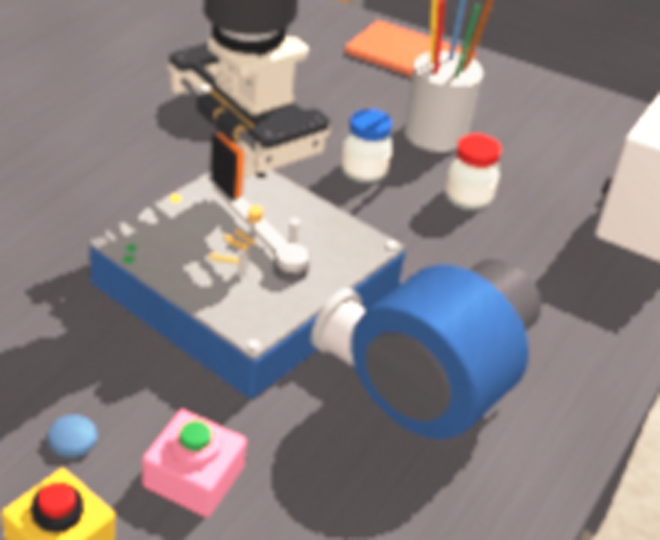

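The fingers behind the orange face at (240,165) are moving the lever, with about 2 N on the wrist. I'll keep pushing.

drive_tool([
  [[-0.013, -0.022, 0], 0.03, 0],
  [[-0.023, -0.041, 0], 0.062, 0],
  [[-0.032, -0.061, 0], 0.094, 0],
  [[-0.04, -0.082, 0], 0.125, 0],
  [[-0.047, -0.103, 0], 0.157, 0],
  [[-0.053, -0.124, 0], 0.189, 0],
  [[-0.057, -0.145, 0], 0.221, 0],
  [[-0.061, -0.166, 0], 0.253, 0],
  [[-0.064, -0.188, 0], 0.284, 0],
  [[-0.065, -0.21, 0], 0.316, 0],
  [[-0.066, -0.232, 0], 0.348, 0],
  [[-0.066, -0.232, 0], 0.348, 0],
])

```text
t: 7.0
eef_pos: [0.4654, 0.0944, 0.0966]
ee_rot: [-1.574, -0.001, 1.705]
force: [-0.2, -0.3, 1.5]
width: 0.0009
```

```bash
python3 plan.py .0175 .095 .95 1 1.05 1.1 1.15 1.2 1.25 1.28 1.3 1.32 1.34
```

```text
7.0 [0.4654 0.0944 0.0966] 97.67 [-0.2 -0.3  1.5] 0.0009196987764959917
0.95 [ 0.002  0.004 -0.005] 0.002 radial/normal now 0.1308 0.0164
1.0 [ 0.003 -0.018 -0.005] 0.034 radial/normal now 0.1298 0.0229
1.05 [ 0.004 -0.04  -0.005] 0.066 radial/normal now 0.1285 0.0294
1.1 [ 0.007 -0.061 -0.005] 0.098 radial/normal now 0.1269 0.0358
1.15 [ 0.011 -0.083 -0.005] 0.129 radial/normal now 0.1249 0.0421
1.2 [ 0.016 -0.104 -0.005] 0.161 radial/normal now 0.1227 0.0483
1.25 [ 0.022 -0.125 -0.005] 0.193 radial/normal now 0.1201 0.0543
1.28 [ 0.026 -0.138 -0.005] 0.212 radial/normal now 0.1184 0.0579
1.3 [ 0.029 -0.146 -0.005] 0.225 radial/normal now 0.1172 0.0603
1.32 [ 0.032 -0.154 -0.005] 0.238 radial/normal now 0.116 0.0626
1.34 [ 0.035 -0.162 -0.005] 0.25 radial/normal now 0.1147 0.0649
```

drive_tool([
  [[0.003, -0.018, 0], 0.034, 0],
  [[0.004, -0.04, 0], 0.066, 0],
  [[0.007, -0.061, 0], 0.098, 0],
  [[0.009, -0.072, 0], 0.113, 0],
  [[0.011, -0.083, 0], 0.129, 0],
  [[0.016, -0.104, 0], 0.161, 0],
  [[0.022, -0.125, 0], 0.193, 0],
  [[0.026, -0.138, 0], 0.212, 0],
  [[0.029, -0.146, 0], 0.225, 0],
  [[0.029, -0.146, 0], 0.225, 0],
  [[0.029, -0.146, 0], 0.225, 0],
])

```text
t: 8.1
eef_pos: [0.4731, 0.0505, 0.095]
ee_rot: [-1.572, 0.0, 2.057]
force: [0.6, 0.8, -0.7]
width: 0.0003
```

```bash
python3 plan.py .0175 .095 1.28 1.3 1.32 1.34 1.36
```

```text
8.1 [0.4731 0.0505 0.095 ] 117.86 [ 0.6  0.8 -0.7] 0.0003448623778886061
1.28 [ 0.     0.009 -0.   ] -0.012 radial/normal now 0.1313 0.0152
1.3 [ 0.003  0.    -0.   ] 0.001 radial/normal now 0.1309 0.0178
1.32 [ 0.006 -0.008 -0.   ] 0.013 radial/normal now 0.1306 0.0205
1.34 [ 0.01  -0.016 -0.   ] 0.026 radial/normal now 0.1301 0.0231
1.36 [ 0.013 -0.024 -0.   ] 0.039 radial/normal now 0.1296 0.0257
```

drive_tool([
  [[0.005, -0.004, 0], 0.006, 0],
  [[0.006, -0.008, 0], 0.01, 0],
  [[0.008, -0.012, 0], 0.01, 0],
  [[0.008, -0.012, 0], 0.01, 0],
])

```text
t: 8.5
eef_pos: [0.4734, 0.0497, 0.0948]
ee_rot: [-1.571, -0.005, 2.072]
force: [-19.5, 24.4, 13.6]
width: 0.0003
```

```bash
python3 plan.py .0175 .095 1.3; python3 - <<'E'
from h import *
f=grab_frame('scene');cv2.imwrite('pics/s4.png',cv2.resize(f['img'][110:290,270:490],None,fx=3,fy=3,interpolation=2))
E
```

```text
8.5 [0.4734 0.0497 0.0948] 118.72 [-19.5  24.4  13.6] 0.00034355682588716455
1.3 [0.002 0.003 0.001] -0.009 radial/normal now 0.131 0.017
```

The fingers press firmly (about 31 N) at q≈1.30, so the lever is on the stop. I'll back off along the face normal and then rise.

drive_tool([
  [[-0.02, 0.035, 0], -0.01, 0],
  [[-0.05, 0.09, 0], -0.01, 0],
  [[-0.07, 0.14, 0], -0.01, 0],
  [[-0.07, 0.14, 0], -0.01, 0],
  [[-0.07, 0.14, 0.15], -0.01, 0],
  [[-0.07, 0.14, 0.3], -0.01, 0],
  [[-0.07, 0.14, 0.45], -0.01, 0],
  [[-0.07, 0.14, 0.6], -0.01, 0],
  [[-0.07, 0.14, 0.7], -0.01, 0],
  [[-0.07, 0.14, 0.7], -0.01, 0],
  [[-0.07, 0.14, 0.7], -0.01, 0],
])

```text
t: 9.65
eef_pos: [0.4543, 0.0885, 0.3049]
ee_rot: [-1.572, -0.0, 2.058]
force: [-0.1, 0.9, -0.8]
width: 0.0006
```

```bash
python3 - <<'E'
from h import *
s=get_state();print(np.round(s['eef_pos'],4),s['ee_rot'],s['q'])
f=grab_frame('top');T=cam(f);im=f['img'];print(f['fx'])
big=cv2.resize(im[100:240,240:340],None,fx=4,fy=4,interpolation=2)
g=grab_frame('scene');TG=cam(g);b2=cv2.resize(g['img'][140:270,290:400],None,fx=4,fy=4,interpolation=2)
p=np.array([.5972,.096]);yaw=-.163
for B,F,TT,o in((big,f,T,(240,100)),(b2,g,TG,(290,140))):
  for q,col in((1.19,(0,0,255)),(1.3,(255,0,255))):
    t=yaw+np.pi-.65+q;r=np.array([np.cos(t),np.sin(t)]);n=np.array([np.sin(t),-np.cos(t)])
    for z in(.08,.14):
      cv2.polylines(B,[np.int32([[(proj(F,TT,[*(p+r*a+n*b),z])-o)*4] for a,b in ((.1075,-.008),(.1525,-.008),(.1525,.008),(.1075,.008))])],True,col,1)
h=max(len(big),len(b2));pad=lambda a:cv2.copyMakeBorder(a,0,h-len(a),0,0,0)
o=np.hstack([pad(big),pad(b2)]);print(o.shape)
cv2.imwrite('pics/o2.png',cv2.resize(o,None,fx=.94,fy=.94))
E
```

```text
[0.4543 0.0885 0.3049] [-1.57206495e+00 -4.60147050e-04  2.05791102e+00] [ 6.19461218e-01 -4.63209473e-02 -3.00878112e-01 -2.98430253e-04
 -1.31492092e+00 -1.32271475e-01]
398.48374713149127
(560, 840, 3)
```

View pics/o2.png

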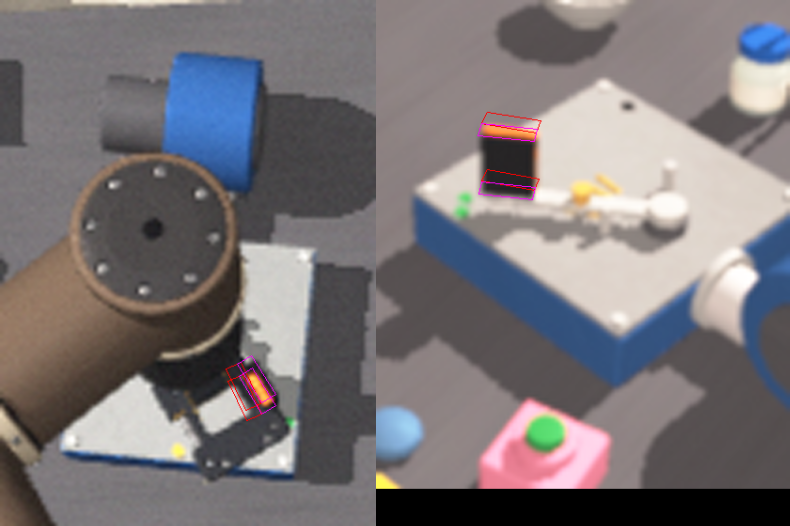

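The magenta q=1.30 outline coincides with the paddle, which points to the two green dots, so the lever is at its second stop. I'll move to the green button.

drive_tool([
  [[0, -0.16, 0], -0.095, 0],
  [[0, -0.32, 0], -0.19, 0],
  [[0, -0.48, 0], -0.28, 0],
  [[0.05, -0.64, 0], -0.37, 0],
  [[0.1, -0.8, 0], -0.46, 0],
  [[0.12, -0.96, 0], -0.55, 0],
  [[0.12, -1, 0], -0.64, 0],
  [[0.12, -1, 0], -0.73, 0],
  [[0.12, -1, 0], -0.82, 0],
  [[0.12, -1, 0], -0.9, 0],
  [[0.12, -1, 0], -1, 0],
])

```text
t: 10.85
eef_pos: [0.4896, -0.2115, 0.3028]
ee_rot: [-1.569, 0.003, 0.489]
force: [0.1, 0.8, -0.1]
width: 0.0005
```

drive_tool([
  [[0.05, -0.16, 0], -0.05, 0],
  [[0.05, -0.33, 0], -0.14, 0],
  [[0.05, -0.33, 0], -0.14, 0],
  [[0.05, -0.33, 0], -0.14, 0],
  [[0.05, -0.33, 0], -0.14, 0],
])

```text
t: 11.35
eef_pos: [0.5047, -0.3099, 0.3035]
ee_rot: [-1.57, 0.002, 0.275]
force: [-0.9, -0.4, -0.0]
width: 0.0008
```

```bash
python3 look.py w3; python3 - <<'E'
from h import *
d=np.load('pics/w1.npz');k=d['k'];f=dict(fx=k[0],fy=k[1],cx=k[2],cy=k[3]);print(ray(f,d['T'],(347,181),.062))
E
```

```text
11.35 [ 0.5047 -0.3099  0.3035] [-1.57   0.002  0.275] 0.0008260476490222954 [-0.9 -0.4 -0. ] [-2.21088881e-01  1.84636071e-01 -5.18057463e-02 -2.37840103e-04
 -1.33623767e+00 -1.07431696e+00] [[-0.271, 0.929, 0.252, 0.437], [0.963, 0.262, 0.072, -0.329], [0.001, 0.262, -0.965, 0.462], [0.0, 0.0, 0.0, 1.0]] 320.35554493563427
green [340.5  17.8] [334   0  22  28  90] [ 0.334  -0.3333  0.062 ]
green [325.5 127.8] [318 116  24  25 106] [ 0.4549 -0.3163  0.062 ]
[ 0.45265385 -0.31235412  0.062     ]
```

View pics/w3.png

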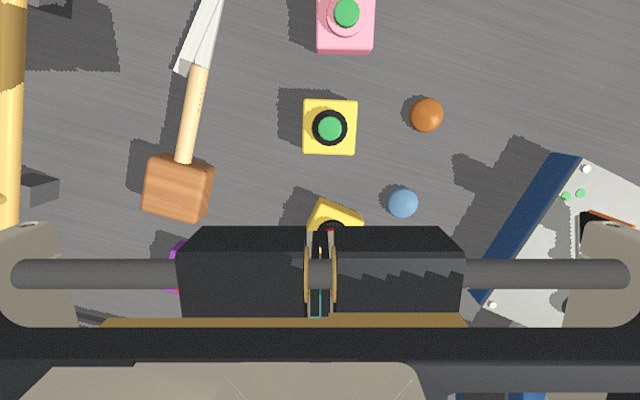

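Green is at (330,128) with true yellow housing, which gives about (0.454,-0.312). I'll descend above it to z≈0.08.

drive_tool([
  [[-0.1, -0.007, 0], 0, 0],
  [[-0.169, -0.007, 0], 0, 0],
  [[-0.169, -0.007, -0.15], 0, 0],
  [[-0.169, -0.007, -0.3], 0, 0],
  [[-0.169, -0.007, -0.45], 0, 0],
  [[-0.169, -0.007, -0.6], 0, 0],
  [[-0.169, -0.007, -0.7], 0, 0],
  [[-0.169, -0.007, -0.74], 0, 0],
  [[-0.169, -0.007, -0.74], 0, 0],
  [[-0.169, -0.007, -0.74], 0, 0],
])

```text
t: 12.4
eef_pos: [0.4557, -0.3124, 0.0841]
ee_rot: [-1.572, -0.001, 0.276]
force: [0.9, -0.4, 0.8]
width: 0.0007
```

```bash
python3 - <<'E'
from h import *
s=get_state();print(s['t'],np.round(s['eef_pos'],4),np.round(s['force'],1))
f=grab_frame('scene');cv2.imwrite('pics/s5.png',cv2.resize(f['img'][180:340,180:360],None,fx=3.5,fy=3.5,interpolation=2))
E
```

```text
12.4 [ 0.4557 -0.3124  0.0841] [ 0.9 -0.4  0.8]
```

View pics/s5.png

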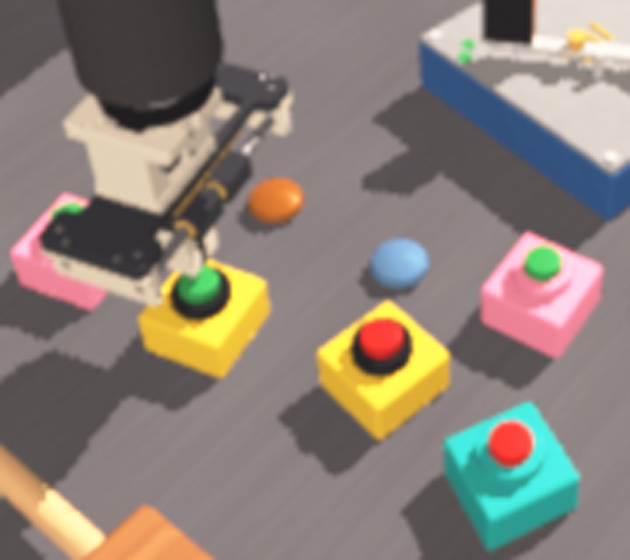

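The fingertips hover over the true green button at (200,280). I'll press in small steps.

drive_tool([
  [[0, 0, -0.02], 0, 0],
  [[0, 0, -0.04], 0, 0],
  [[0, 0, -0.06], 0, 0],
  [[0, 0, -0.07], 0, 0],
  [[0, 0, -0.08], 0, 0],
  [[0, 0, -0.087], 0, 0],
  [[0, 0, -0.093], 0, 0],
  [[0, 0, -0.093], 0, 0],
])

```text
t: 13.25
eef_pos: [0.4543, -0.3124, 0.0561]
ee_rot: [-1.571, 0.0, 0.275]
force: [-5.4, 6.2, 17.4]
width: 0.0004
```

drive_tool([
  [[0, 0, -0.004], 0, 0],
  [[0, 0, -0.004], 0, 0],
  [[0, 0, -0.004], 0, 0],
])

```text
t: 13.55
eef_pos: [0.4544, -0.3125, 0.0559]
ee_rot: [-1.572, -0.0, 0.276]
force: [-8.0, 7.3, 26.8]
width: 0.0002
```

The button bottoms out: z stays at 0.056 while the force rises to 27 N. I'll release straight up.

drive_tool([
  [[0, 0, 0.02], 0, 0],
  [[0, 0, 0.05], 0, 0],
  [[0, 0, 0.15], 0, 0],
  [[0, 0, 0.3], 0, 0],
  [[0, 0, 0.45], 0, 0],
  [[0, 0, 0.6], 0, 0],
  [[0.1, 0, 0.75], 0, 0],
  [[0.17, 0, 0.82], 0, 0],
  [[0.17, 0, 0.82], 0, 0],
  [[0.17, 0, 0.82], 0, 0],
  [[0.17, 0, 0.82], 0, 0],
])

```text
t: 14.65
eef_pos: [0.5046, -0.3122, 0.2983]
ee_rot: [-1.569, 0.002, 0.275]
force: [-0.3, 1.5, -0.3]
width: 0.0004
```

```bash
python3 look.py w4; python3 - <<'E'
from h import *
s=get_state();print(np.round(s['eef_pos'],3),np.round(s['qd'],3))
g=grab_frame('scene');a=cv2.imread('pics/scene0.png')
cv2.imwrite('pics/s6.png',np.vstack([cv2.resize(x[130:400,180:500],None,fx=1.1,fy=1.1) for x in(a,g['img'])]))
E
```

```text
14.65 [ 0.5046 -0.3122  0.2983] [-1.569  0.002  0.275] 0.00043368176261694116 [-0.3  1.5 -0.3] [-2.25141174e-01  1.88636716e-01 -5.83039301e-02 -4.69736744e-04
 -1.32589674e+00 -1.07101884e+00] [[-0.27, 0.929, 0.252, 0.437], [0.963, 0.261, 0.072, -0.331], [0.001, 0.262, -0.965, 0.457], [0.0, 0.0, 0.0, 1.0]] 320.35554493563427
green [342.6  18.1] [336   0  22  28  87] [ 0.3348 -0.333   0.062 ]
green [327.6 128.9] [319 117  25  25 115] [ 0.4551 -0.3157  0.062 ]
[ 0.505 -0.312  0.298] [-0.    -0.001  0.003  0.003 -0.002 -0.001]
```

View pics/s6.png

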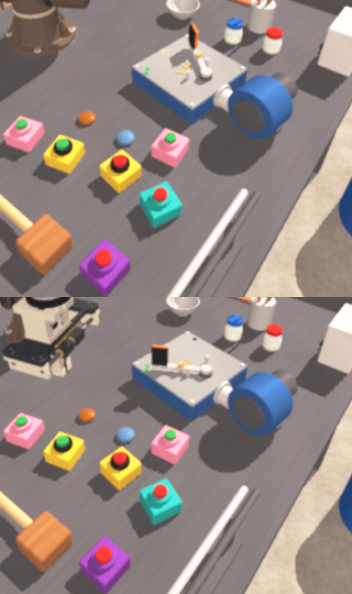

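Before (above) and after (below): the lever is now at the green dots, the green button is up again, and everything else stands where it was.

```bash
python3 -c "
from station import *
print(job_done())"
```

```text
the job is handed in; nothing more can be done
None
```

The job is done and handed in at about 15 s, well inside the 51 s limit.

- **Lever:** I pushed it with the closed fingertips on the orange side only, past the half-open notch and the third rib to the second stop. The stop was confirmed by a force rise to about 31–34 N at q≈1.30. After I backed off, the projected q=1.30 outline matched the paddle in the camera picture. The lever started at about q≈0.1 rather than exactly shut.
- **Green button:** I then pressed it until it bottomed, with the tool at z=0.056 m and up to 27 N upward force, and released it. In the last wrist picture it measures the same as before the press, so it is back up.
- **Everything else:** The red button and the look-alikes were not touched. In the before and after scene pictures, everything else in the compared view appears unmoved. The bowl and cane pot are only partly in that view and the shears are outside it. At hand-in the gripper was clear at z=0.30 m.

The fixed top and scene cameras disagreed by about 1 cm on my hand-read points. I used wrist-camera measurements instead, and they fitted well.

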